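Switch on the charging corner

TASK

Switch on the charging corner by lightly pressing down three keys with the fingertips, each well in (at least half of its travel; it then stays down), in this order: first the large square key on the power block, then the long bar key on the battery charger, and last the round key on top of the light on the tabletop tripod. Leave the power block's small round key up. Only press: do not lift, shift or knock over the charger, the tripod or the camera things around them.

Things in the scene. Friction and masses are not known exactly. Their poses are not given: they have to be found in the camera images.
- power_block: black power block fixed to the shelf, 66 (x) x 132 (y) x 40 mm high, flat top with two grey keys: the large square one at y = +30 mm, the small round one at y = -35 mm. Origin: centre of the underside, z up
- charger: loose black two-bay battery charger, 0.4 kg, 100 (x) x 80 (y) mm, its flat top 34 mm high; two flat batteries lie in the bays on its +x half, up to 41 mm high; long bar key across its -x half. Origin: centre of the underside, z up
- tripod_light: loose tabletop tripod, about 0.6 kg, with a small black light (42 x 66 x 40 mm, frosted front facing -x) on its locked head; lock knob at its +y side; three feet 62 mm from the axis (one towards -x), the light's top 150 mm high, round key at the middle of it. Origin: on the axis at foot level, z up
- key_mains (a joint): large square key of the power block, 32 x 32 mm; a latching push key: joint value in m, 0 = up (its top 18 mm above the housing), grows as it is pushed down, 0.012 = hard end stop (still 6 mm proud). It resists with 3.2 N at first, rising evenly to 6.3 N at the end stop, and stays where it is left; counts as down beyond 0.005
- key_mains_top (a point): centre of the top face of the large square key of the power block; moves down with the key. As built it lies in the frame of its device at 0, 30, 58 mm (x, y, z)
- key_charger (a joint): long bar key of the charger, 16 (front to back) x 46 (along the charger's y) mm; a latching push key: joint value in m, 0 = up (its top 18 mm above the housing), grows as it is pushed down, 0.012 = hard end stop (still 6 mm proud). It resists with 3.2 N at first, rising evenly to 6.3 N at the end stop, and stays where it is left; counts as down beyond 0.005
- key_charger_top (a point): centre of the top face of the long bar key of the charger; moves down with the key. As built it lies in the frame of its device at -28, 0, 52 mm (x, y, z)
- key_light (a joint): round key on the tripod light, 28 mm across; a latching push key: joint value in m, 0 = up (its top 18 mm above the housing), grows as it is pushed down, 0.012 = hard end stop (still 6 mm proud). It resists with 3.2 N at first, rising evenly to 6.3 N at the end stop, and stays where it is left; counts as down beyond 0.005
- key_light_top (a point): centre of the top face of the round key on the tripod light; moves down with the key. As built it lies in the frame of its device at 0, 0, 168 mm (x, y, z)
- key_standby (a joint): small round key of the power block, 16 mm across, to be left up; a latching push key: joint value in m, 0 = up (its top 18 mm above the housing), grows as it is pushed down, 0.012 = hard end stop (still 6 mm proud). It resists with 3.2 N at first, rising evenly to 6.3 N at the end stop, and stays where it is left; counts as down beyond 0.005
- key_standby_top (a point): centre of the top face of the small round key of the power block; moves down with the key. As built it lies in the frame of its device at 0, -35, 58 mm (x, y, z)
- lens: bystander, loose: short black lens standing upright, 68 mm across, 52 mm high. Origin: underside, z up
- rear_cap: bystander, loose: black plastic rear cap lying flat, 60 mm across, 14 mm high. Origin: underside, z up
- brush: bystander, loose: small cleaning brush with a flat steel handle, 121 x 18 x 12 mm, lying along its x. Origin: underside, z up
- battery_case: bystander, loose: frosted plastic battery case, 59 x 85 x 25 mm. Origin: underside, z up
- spare_cell: bystander, loose: spare steel battery cell standing on end, 18 mm across, 52 mm high. Origin: underside, z up
- card_wallet: bystander, loose: black memory card wallet, 55 x 80 x 16 mm. Origin: underside, z up
Things that resemble listed ones, but are neither listed nor needed, are in the scene too. What is shaped like the power_block but red is not meant.

How it is judged:
By the outcome, as a careful person would: the job done as asked, in the order asked, and still so for the second after the job is handed in, with the robot touching nothing.
It also fails if it takes over 51 s, if anything falls off the work surface, if the arm or the gripper's body presses on something with over 40 N, if the wrist force passes 120 N, or if a joint passes its speed limit or range.

ROBOT

A 6-joint arm with a two-finger parallel gripper is mounted at the origin on the work surface. World frame = base frame: x ahead of the robot, y to its left, z up, the work surface at z = 0. Lengths are in m, angles in rad, forces in N, time in s.
With the tool pointing down it reaches from about 0.35 to 0.975 m from the base axis. Payload 4.9 kg.
Tool frame: the origin (TCP) lies at the very end of the fingers, on their centre line; the grasp point (between the pads) lies 19 mm behind it; z points along the fingers, y is the line along which they close (so a half turn about z gives the same grasp; the last joint's range is limited). The gripper opens to 85 mm and grips with 20 to 120 N. Pads are 22 mm wide; open, the fingers measure 114 mm over their backs; the gripper's body (76 mm by 85 mm) begins 54 mm behind the grasp point. The pads swing forward as they close: fully open they stand 13 mm farther back than shut.
Start: joints at [1.199, 0.053, 1.613, -0, 1.476, -0.119], TCP at [0.156, 0.605, 0.231] pointing down, gripper open.
Joint ranges: [-3.01, 3.01], [-1.01, 2.22], [0.06, 2.58], [-1.02, 4.17], [0.09, 2.62], [-3.14, 3.14]. Speed limits (rad/s): [2.57, 2.57, 3.14, 3.14, 3.14, 3.14].

INTERFACE

Orientations are given as a rotation vector (axis times angle).
In Python, from station import r gives the robot as it stands. Calls block until the motion is done:
- r.reach(position, orientation): joint-space move of the TCP to a pose.
- r.line_to(position, ori=None, velocity=0.15, max_force=None): straight line of the TCP; ori=None keeps the orientation; velocity is the mean speed in m/s. With max_force (N) it stops when the force on the tool has changed by that much, and returns True; else False.
- r.set_joints(angles): joint-space move.
- r.move_gripper(opening, newtons=None): finger opening in m; newtons is the grip in N (None keeps the last); returns when the fingers have stopped.
- r.sleep(seconds).
- r.ik(position, orientation): joint angles nearest the present ones, or None.
- r.state(): the state.
- r.grab_frame(name): name is "side" or "top" or "wrist"; returns (picture, depth): 384x512x3 uint8, red, green, blue; 384x512 float32, m along the optical axis (not along the pixel's ray), 0 where there is no reading.
- r.get_calibration(name): a dict with "K" (3x3 intrinsics, pixels), "world_from_camera" (4x4, takes a point from camera to world coordinates). Camera axes: x right, y down, z forward; pixel columns grow to the right and rows downward; lengths in m; the calibration is good to about 2 mm. A picture is of the moment at which its call begins: read the wrist's pose just before it. get_calibration takes no time and is no camera call; for the wrist camera it gives the pose at the moment of the call.
A pose or a line that the arm cannot do raises r.PlanningError and nothing moves.
- r.job_done(): hands the job in; it is judged then, once.
The state is a dict: "t": time; "joint_positions": joint angles; "qvel": joint speeds; "joint_efforts": joint torques, N m; "ee_pos": TCP position; "eef_rot": TCP orientation; "ft_force": force on the tool from outside, world axes, zero at the start; "wrist_torque": the same for the moment, N m; "opening": finger opening in m; "finger_force": force on a finger pad.
Only numpy, scipy, OpenCV 4.12 (cv2) and the standard library are available. Lean on these libraries where they do the work, as an engineer would, in place of code of your own. Each camera call takes 0.05 s, during which the arm holds its last target. There are 200 camera calls.

## Working session

There is one attempt and no reset: what is moved stays moved. The work goes in short steps, each a Python script; the robot and the scene stay as the last script left them, time stands still between calls to the robot, and variables do not carry over. Pictures are saved under pics/ and viewed, at most 10 in all, crops included, and the job is handed in when it is done.

```bash
mkdir -p pics; ls
python3 - <<'E'
from station import r
import cv2,numpy as np
for n in ("top","side"):
    im,d=r.grab_frame(n); np.savez(f"{n}.npz",im=im,d=d,**r.get_calibration(n))
    cv2.imwrite(f"pics/{n}0.png",cv2.resize(im[:,:,::-1],(800,600),interpolation=cv2.INTER_CUBIC))
    c=r.get_calibration(n);print(n,c["K"].round(1).tolist(),c["world_from_camera"].round(3).tolist())
s=r.state();print(s["t"],s["eef_rot"],s["opening"])
E
```

```text
pics
top [[477.8, 0.0, 269.0], [0.0, 477.8, 184.9], [0.0, 0.0, 1.0]] [[0.004, -0.999, 0.044, 0.532], [-1.0, -0.005, -0.016, 0.021], [0.017, -0.044, -0.999, 1.32], [0.0, 0.0, 0.0, 1.0]]
side [[495.3, 0.0, 253.5], [0.0, 495.3, 192.4], [0.0, 0.0, 1.0]] [[-0.672, -0.552, 0.494, 0.052], [-0.74, 0.517, -0.43, 0.48], [-0.019, -0.655, -0.756, 0.956], [0.0, 0.0, 0.0, 1.0]]
0.1 [-3.95957353e-01 -3.11609192e+00  2.65272293e-03] 0.08535514758650718
```

View pics/top0.png

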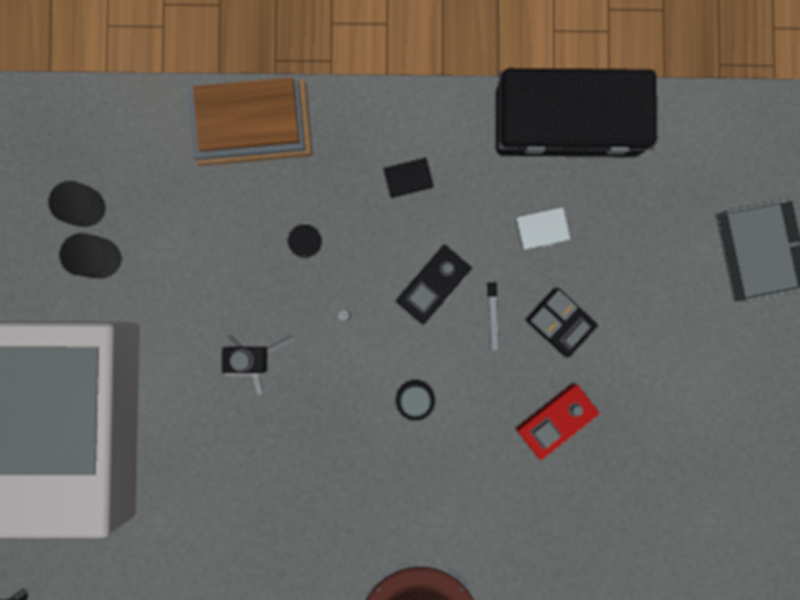

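View pics/side0.png

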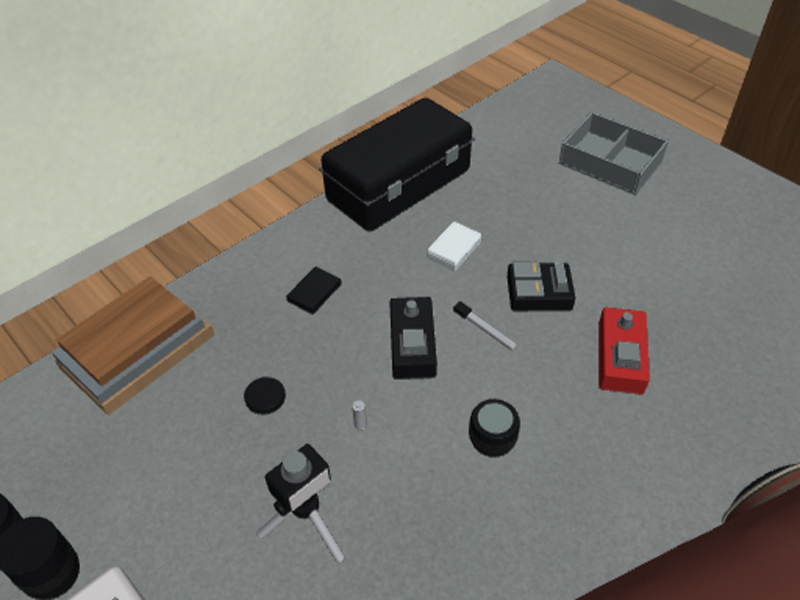

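Top view (800x600 scale): black power block at (433,284) with its square key at (422,296); charger at (561,322) with its bar key at (575,333); tripod light at (245,360) with its key at (241,360). In the side view those keys are at (413,342), (560,277) and (296,463). The red block is a decoy.

```bash
cat > h.py <<'E'
import numpy as np
def cloud(im,d,K,T):
    v,u=np.mgrid[:d.shape[0],:d.shape[1]]
    P=np.stack([(u-K[0,2])/K[0,0]*d,(v-K[1,2])/K[1,1]*d,d],-1)
    return P@T[:3,:3].T+T[:3,3]
def ray(u,v,z,K,T):
    w=T[:3,:3]@np.array([(u-K[0,2])/K[0,0],(v-K[1,2])/K[1,1],1]); o=T[:3,3]
    return o+w*(z-o[2])/w[2]
E
python3 - <<'E'
from h import *
import cv2
pts={"top":dict(mains=(422,296),charger=(575,333),light=(241,360),sb=(447,268)),"side":dict(mains=(413,342),charger=(560,277),light=(296,463),sb=(411,308))}
H=dict(mains=.058,charger=.052,light=.168,sb=.058)
for n in pts:
    f=np.load(n+".npz");C=cloud(f["im"],f["d"],f["K"],f["world_from_camera"])
    hsv=cv2.cvtColor(f["im"],cv2.COLOR_RGB2HSV)
    for k,(a,b) in pts[n].items():
        u,v=a*.64,b*.64
        p=ray(u,v,H[k],f["K"],f["world_from_camera"])
        ui,vi=int(u),int(v)
        m=(f["d"]>0)&(abs(C[...,2]-H[k])<.008)&(np.hypot(C[...,0]-p[0],C[...,1]-p[1])<.035)
        q=C[m]
        if len(q)>2:
            rc=cv2.minAreaRect(q[:,:2].astype(np.float32)*1000)
            print(n,k,"ray",p.round(3),"dep n",len(q),q.mean(0).round(4),np.round(rc[0]),np.round(rc[1]),round(rc[2]))
        else: print(n,k,p.round(3),"no",C[vi,ui])
E
```

```text
top mains ray [ 0.575 -0.002  0.058] dep n 144 [ 0.5748 -0.0036  0.0584] [575.  -4.] [32. 32.] 50
top charger ray [ 0.513 -0.263  0.052] dep n 115 [ 0.5152 -0.2666  0.0525] [ 517. -262.] [41. 45.] 67
top light ray [0.471 0.277 0.168] dep n 110 [0.4725 0.278  0.1683] [472. 278.] [27. 24.] 90
top sb ray [ 0.622 -0.045  0.058] dep n 28 [ 0.6243 -0.0456  0.0588] [624. -46.] [13. 13.] 45
side mains ray [0.564 0.006 0.058] dep n 172 [0.5687 0.0012 0.057 ] [570.  -0.] [32. 34.] 52
side charger ray [ 0.503 -0.256  0.052] dep n 107 [ 0.509  -0.2614  0.0509] [ 518. -255.] [40. 45.] 46
side light ray [0.464 0.281 0.168] dep n 191 [0.4668 0.2819 0.1668] [468. 282.] [27. 27.] 30
side sb ray [ 0.614 -0.037  0.058] dep n 40 [ 0.6193 -0.0417  0.0562] [620. -42.] [14. 15.] 9
```

```bash
cat >> h.py <<'E'
from scipy.spatial.transform import Rotation as Ro
def down(deg):
    a=np.radians(deg); y=np.array([np.cos(a),np.sin(a),0]); z=np.array([0,0,-1.])
    return Ro.from_matrix(np.stack([np.cross(y,z),y,z],1)).as_rotvec()
def look(r,name):
    T=r.get_calibration("wrist"); im,d=r.grab_frame("wrist"); np.savez(name+".npz",im=im,d=d,**T)
    import cv2; cv2.imwrite(f"pics/{name}.png",im[:,:,::-1]); return im,d,T["K"],T["world_from_camera"]
E
python3 - <<'E'
from h import *
from station import r
r.move_gripper(0.0,20)
p=[.572,-.002,.25]
best=min((d for d in (139,-41) if r.ik(p,down(d)) is not None),key=lambda d:abs(r.ik(p,down(d))[5]))
print(best,r.ik(p,down(best)))
r.reach(p,down(best))
im,d,K,T=look(r,"w1")
C=cloud(im,d,K,T); s=r.state();print(s["t"],s["ee_pos"],s["opening"],s["ft_force"])
for z,c in ((.058,(.572,-.002)),(.052,(.511,-.263))):
    m=(d>0)&(abs(C[...,2]-z)<.006)&(np.hypot(C[...,0]-c[0],C[...,1]-c[1])<.04)
    print(m.sum(), C[m].mean(0) if m.sum() else None)
E
```

```text
-41 [-1.33582560e-01 -8.35982600e-02  1.71656908e+00 -8.88178420e-16
  1.50862184e+00  5.82002433e-01]
3.5167 [ 0.5720065  -0.00122635  0.24997348] -0.00017306259555157795 [-1.1041114  -0.65274715 -0.66233114]
603 [ 0.57554107 -0.00151021  0.05787634]
0 None
```

View pics/w1.png

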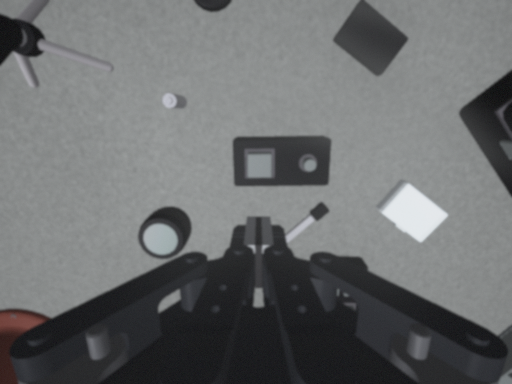

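The wrist view shows the square key at (260,164) and the standby key at (308,163). It agrees with the top view to within 2 mm, so I press mains and then go and look at the charger.

```bash
cat >> h.py <<'E'
def press(r,x,y,ztop,ori,depth=.0095):
    r.line_to([x,y,ztop+.02],ori,velocity=.12)
    f0=r.state()["ft_force"]
    hit=r.line_to([x,y,ztop-depth],velocity=.025,max_force=12)
    s=r.state(); print("press",hit,s["ee_pos"].round(4) if hasattr(s["ee_pos"],"round") else s["ee_pos"],np.round(np.array(s["ft_force"])-f0,2),s["t"])
    r.line_to([x,y,ztop+.03],velocity=.06)
E
python3 - <<'E'
from h import *
from station import r
press(r,.5745,-.002,.058,down(-41))
r.line_to([.5745,-.002,.2],velocity=.2)
r.reach([.511,-.263,.2],down(-41))
im,d,K,T=look(r,"w2")
C=cloud(im,d,K,T); s=r.state();print(s["t"],s["ee_pos"])
m=(d>0)&(abs(C[...,2]-.052)<.005)&(np.hypot(C[...,0]-.511,C[...,1]+.263)<.05)
import cv2
q=C[m];print(len(q),q.mean(0),cv2.minAreaRect(q[:,:2].astype(np.float32)*1000))
m=(d>0)&(abs(C[...,2]-.0505)<.012)&(np.hypot(C[...,0]-.5745,C[...,1]+.002)<.02)
print("mains",m.sum(),np.median(C[m],0) if m.sum() else 0)
E
```

```text
press False [ 0.5744 -0.002   0.0487] [-3.46  0.06  4.61] 6.4333
9.0417 [ 0.51135907 -0.26173153  0.19952114]
581 [ 0.51453574 -0.26523518  0.05176576] ((514.402099609375, -265.7723388671875), (16.214839935302734, 45.68946075439453), 48.18088912963867)
mains 0 0
```

View pics/w2.png

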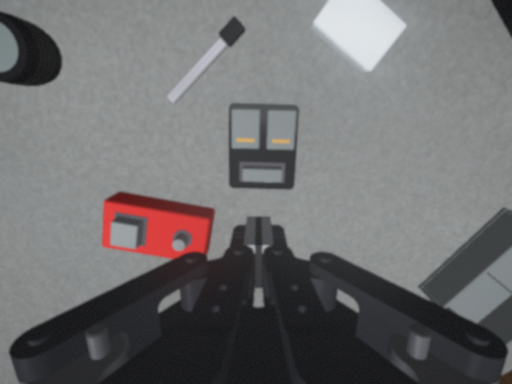

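The bar key is at (262,174) and fits a 16 x 46 mm rectangle centred on (0.5145, -0.2655). Before going on I check how far mains went down.

Run:
```python
from h import *
from station import r
f0=np.load("top.npz"); C0=cloud(f0["im"],f0["d"],f0["K"],f0["world_from_camera"])
for n in ("top","side"):
    f0=np.load(n+".npz"); C0=cloud(f0["im"],f0["d"],f0["K"],f0["world_from_camera"])
    im,d=r.grab_frame(n); C=cloud(im,d,f0["K"],f0["world_from_camera"])
    for k,c in (("mains",(.573,-.002)),("sb",(.622,-.044))):
        m=(C0[...,2]>.054)&(np.hypot(C0[...,0]-c[0],C0[...,1]-c[1])<(.012 if k=="mains" else .008))
        print(n,k,m.sum(),np.median(C0[m][:,2]),np.median(C[m][:,2]),np.median(C0[m][:,2]-C[m][:,2]))
```

```text
top mains 65 0.058913715959848734 0.04914343626146089 0.009666130732940426
top sb 21 0.058499307439839665 0.05802907038539962 0.0009671176116821112
side mains 68 0.05801390230270714 0.04724605372246249 0.010512056113711088
side sb 23 0.057216240351152914 0.0568867713138943 0.0005375057193106603
```

Mains is down about 9.5 mm and standby is still up. Next is the charger, then the light.

Run:
```python
from h import *
from station import r
import cv2
press(r,.5145,-.2655,.052,down(-41))
r.line_to([.5145,-.2655,.27],velocity=.25)
o=min((90,-90),key=lambda a:abs(r.ik([.47,.28,.3],down(a))[5])); print(o)
r.reach([.47,.28,.30],down(o))
im,d,K,T=look(r,"w3")
C=cloud(im,d,K,T); s=r.state();print(s["t"],s["ee_pos"])
m=(d>0)&(abs(C[...,2]-.168)<.006)&(np.hypot(C[...,0]-.47,C[...,1]-.28)<.03)
q=C[m];print(len(q),q.mean(0),cv2.minAreaRect(q[:,:2].astype(np.float32)*1000))
for n in ("top","side"):
    f0=np.load(n+".npz"); C0=cloud(f0["im"],f0["d"],f0["K"],f0["world_from_camera"])
    im,d=r.grab_frame(n); C=cloud(im,d,f0["K"],f0["world_from_camera"])
    if n=="top": cv2.imwrite("pics/top1.png",im[:,:,::-1])
    c=(.5145,-.2655) if n=="top" else (.510,-.260)
    m=(C0[...,2]>.048)&(np.hypot(C0[...,0]-c[0],C0[...,1]-c[1])<.01)
    print(n,m.sum(),np.median(C0[m][:,2]-C[m][:,2]))
```

```text
press False [ 0.5144 -0.2654  0.0426] [-1.68  1.44  4.87] 11.6917
90
15.425 [0.47040507 0.27930802 0.29978735]
520 [0.46999156 0.28063573 0.16770335] ((470.5813903808594, 280.72479248046875), (27.236644744873047, 26.958724975585938), 28.851423263549805)
top 40 0.010594286997421043
side 29 -0.578434281408936
```

View pics/w3.png

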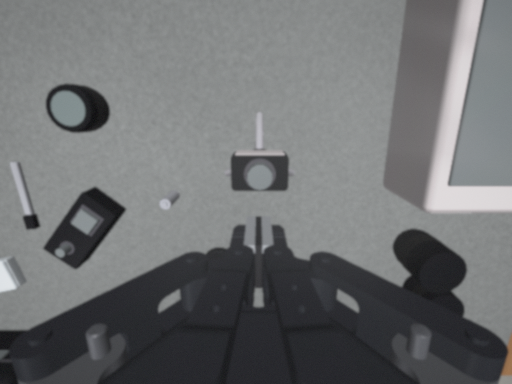

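The light's round key is at (260,175), which gives (0.4705, 0.2807, 0.168) with a 27 mm diameter, matching the spec. The charger key is down about 10 mm. Now I press the light.

Run:
```python
from h import *
from station import r
import cv2
press(r,.4705,.2807,.168,down(90))
r.line_to([.4705,.2807,.30],velocity=.2)
im,d,K,T=look(r,"w4"); C=cloud(im,d,K,T)
m=(d>0)&(C[...,2]>.154)&(C[...,2]<.175)&(np.hypot(C[...,0]-.4705,C[...,1]-.2807)<.012)
print(m.sum(),np.median(C[m],0))
r.reach([.3,.5,.32],down(90))
for n in ("top","side"):
    f0=np.load(n+".npz"); C0=cloud(f0["im"],f0["d"],f0["K"],f0["world_from_camera"])
    im,d=r.grab_frame(n); C=cloud(im,d,f0["K"],f0["world_from_camera"])
    if n=="top": cv2.imwrite("pics/top2.png",cv2.resize(im[:,:,::-1],(800,600)))
    for k,c,z in (("mains",(.573,-.002),.054),("sb",(.622,-.044),.054),("ch",(.513,-.264),.048),("light",(.47,.28),.163)):
        m=(C0[...,2]>z)&(np.hypot(C0[...,0]-c[0],C0[...,1]-c[1])<.009)
        print(n,k,m.sum(),np.median(C0[m][:,2]-C[m][:,2]).round(4))
print(r.state()["t"])
```

```text
press False [0.4707 0.2808 0.159 ] [-0.39 -1.51  5.35] 17.9417
363 [0.47068972 0.28096145 0.15921318]
top mains 36 0.0103
top sb 24 0.0015
top ch 35 0.0095
top light 45 0.0084
side mains 36 0.0105
side sb 26 0.0003
side ch 26 0.0097
side light 70 -0.4677
20.6333
```

View pics/top2.png

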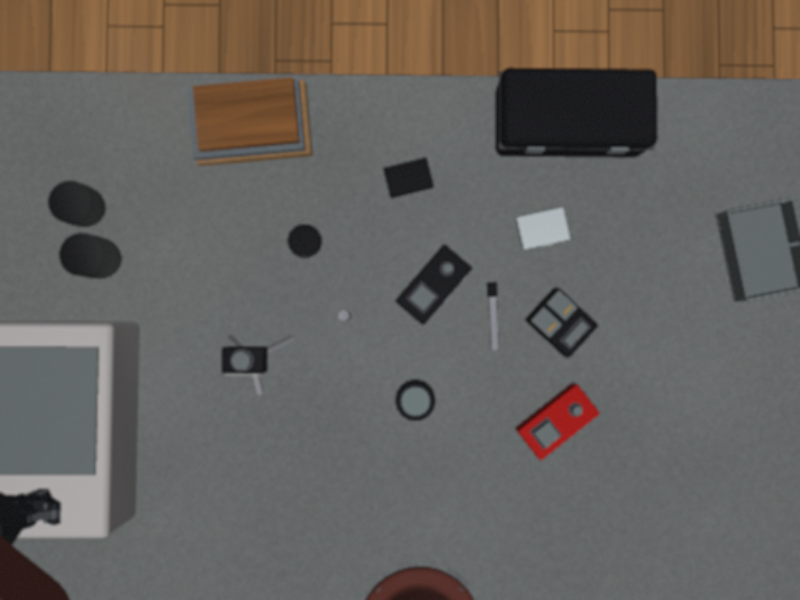

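All three keys are down, standby is up and nothing has shifted. The gripper is hovering over the white box, so I check the clearance and hand in.

Run:
```python
from h import *
from station import r
f=np.load("top.npz");C=cloud(f["im"],f["d"],f["K"],f["world_from_camera"])
m=(np.hypot(C[...,0]-.3,C[...,1]-.5)<.12)&(f["d"]>0);print(np.max(C[m][:,2]),r.state()["ee_pos"],r.state()["ft_force"])
print(r.job_done())
```

```text
0.14374059814271933 [0.30107559 0.49908541 0.31959946] [ 0.393137    0.41750428 -0.5420515 ]
the job is handed in; nothing more can be done
None
```

I pressed the mains, charger and light keys in that order, each about 9 mm down. The standby key stayed up, nothing moved visibly, and I handed the job in just after 20.6 s.

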